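Hang the truffle ladle on its bin and shut the lid

ROBOT

A 6-joint arm with a two-finger parallel gripper is mounted at the origin on a cart in front of the work surface, level with it; the furniture and walls round the work are solid. World frame = base frame: x ahead of the robot, y to its left, z up, the work surface at z = 0. Lengths are in m, angles in degrees, forces in N, time in s.
With the tool pointing down it reaches from about 0.375 to 0.9 m from the base axis. Payload 3.1 kg.
Tool frame: the origin (TCP) lies on the centre line of the jaws, within the pads' length; the fingertips stand 25 mm ahead of it and the grasp point (between the pads) lies 6 mm ahead of it; z points along the fingers, y is the line along which they close (so a half turn about z gives the same grasp; the last joint's range is limited). The gripper opens to 87 mm and grips with 3 to 60 N. Pads are 19 mm wide; open, the fingers measure 117 mm over their backs; the gripper's body (75 mm by 190 mm) begins 51 mm behind the grasp point.
Start: joints at [-86.259, 30.224, 82.088, -0, 67.689, -10.227], TCP at [0.151, -0.606, 0.248] pointing down, gripper open.
Joint ranges: [-176.69, 176.69], [-43.24, 126.21], [12.49, 139.97], [-82, 262], [0, 151.66], [-163.58, 163.58]. Speed limits (degrees/s): [159.86, 159.86, 180, 180, 180, 180].

INTERFACE

Orientations are given as a 3x3 rotation matrix whose columns are the frame's x, y, z axes.
In Python, from rig import * gives the robot as it stands.
- The arm moves only by the tool step_arm, never from a script. Its argument "steps" is a list of rows, each a list of 7 numbers: the shift along the tool's x, y, z normalised to -1 to 1, where 1 is 0.3 m, then the turn, a rotation vector about the tool's x, y, z normalised to -1 to 1, where 1 is 45 degrees, then the gripper's target within -1 to 1 (shut at 1, half-way at 0, fully open at -1). A call has 1 to 8 rows; each row is the pose to reach, as a shift and turn from the pose commanded when the call began, along the tool's axes at that moment; what a row does not reach only later rows make up. A row lasts 1/12 s, in which the tool goes at most 41.7 mm and 7.16 degrees, less where a joint would pass 70% of its speed; a pose out of reach is approached as far as the arm can. A call with a number of a shift or a turn outside -1 to 1 is refused whole. A call with a gripper value outside its range is refused whole. The fingers move at their own pace and stop on an object; the grip force is fixed at half the most. Time passes only in rows, so rows that repeat a pose let the fingers close. It gives the time, the measured TCP pose, the force, the opening and the grip force at its end, in the units of the state.
- read_state(): the state, without advancing time (a new reading comes with each control period).
- capture(name): name is "side" or "top" or "wrist"; returns a dict with "image" (400x640x3 uint8, red, green, blue), "vertical_fov" (degrees; the focal length in pixels is half the picture's height over the tangent of half this angle, whatever the lens; pixels are square), "cx", "cy" (the principal point, pixels), "k1" (the pictures are not rectified: a ray, as slopes to the right and down, at radius r is drawn at 1 + k1 r^2 times it, then the intrinsics apply), "world_from_camera" (4x4, takes a point from camera to world coordinates); the wrist camera has in their place "T_tool_cam" (4x4, takes a point from camera to tool coordinates, whose origin is the TCP and whose axes are the flange's). Camera axes: x right, y down, z forward; pixel columns grow to the right and rows downward; lengths in m; the calibration is good to about 2 mm. A picture is of the moment at which its call begins: read the wrist's pose just before it. There is no depth.
- hand_in(): hands the job in; it is judged then, once.
The state is a dict: "time_s": time; "joint_positions": joint angles; "qvel": joint speeds; "tau": joint torques, N m; "position": TCP position; "tcp_rot": TCP orientation; "force": force on the tool from outside, world axes, zero at the start; "moment": the same for the moment, N m; "opening": opening from 0.0 (shut) to 1.0 (fully open); "grasp_force": force on a finger pad.
Only numpy, scipy, OpenCV 4.12 (cv2) and the standard library are available. Lean on these libraries where they do the work, as an engineer would, in place of code of your own. Each camera call takes 0.05 s, during which the arm holds its last target. There are 200 camera calls.

TASK

Put the truffle ladle away: lift it out of the milk jug, hang it by its hook over the middle of the front rim of the half-open truffle bin, with its cup inside and its shank where the lid's notch comes down, as on the finished bin beside it, then let go of it and push the lid fully shut round it. The lid's hinge is stiff, so swing the lid further back if it is in your way. Keep the jug upright, and leave it and all the other things where they stand.

Things in the scene. Friction and masses are not known exactly. Their poses are not given: they have to be found in the camera images.
- ladle: Loose ladle, about 110 g, at first hung by its hook on the milk jug's rim, leaning some 6 deg, cup inside. Origin: middle of the hook's throat, under its bridge (the point that sits on a rim). z up; -x to the hook's tongue, +x to the cup; all centred on y 0. Steel shank x 6.5 to 10.5 mm, 14 wide, z -80 to 10. Bridge z 0 to 4. Tongue x -6.5 to -10.5, down to z -25, flared to x -15 at z -36.
- ladle_grip (a point): Centre of the ladle's black upright grip (ladle frame x 8.5, y 0, z 39 mm): 15 mm (x) by 17 mm (y) thick, 66 mm tall (ladle z 6 to 72). Axes as the ladle's.
- ladle_cup (a point): Centre of the underside of the ladle's cup (ladle frame x 26.5, y 0, z -80 mm); the cup is 40 mm in diameter and 28 mm high. Hung on the bin, the ladle has z up and its x axis along the bin's x axis (cup inside, tongue outside in front).
- truffle_bin: Fixed open steel bin to hang the ladle on, 164 mm deep (x), 112 wide (y). Origin: centre of its underside; z up, -x is its front, turned roughly to the robot. Rolled rim 7 mm thick, top at z 119, its middle line at x -80 and 80, y -54 and 54; walls 4 mm. Truffles on the floor, tops below z 40. The lid's hinge line runs along y at x 84, z 120.5.
- rim_mid (a point): Middle of the top of the front rim of the open bin (bin frame x -80, y 0, z 119 mm): where the throat of the ladle's hook belongs. Axes as the bin's.
- bin_lid (a joint): Angle of the open bin's lid: 0 shut flat, grows as the front edge swings up and back, 1.57 upright, stop at 1.85. Stiff hinge (0.2 N m): it stays where left. Black plate 5 mm thick (underside on the hinge line), 116 wide, reaching 172 mm from the hinge; notch 34 wide, 34 deep in the middle of its front edge, a 41 mm corner either side. It shuts only with the ladle's shank in the notch.
- lid_front (a point): Middle of the line of the lid's front edge (in the mouth of the notch), 172 mm from the hinge, at half the plate's thickness.
- milk_jug: Loose steel jug, 240 g, 97 mm high. Origin on its underside, z up; the round body's axis is at x 0, y 13 mm, 70 mm diameter at the foot, narrowing to 63 at the rim (3 mm wall); strap handle to -y (to y -54), spout to +y (to y 54). The ladle hangs on the rim's -x side, its foot leaning out against the wall: draw it out along its own shank, or the narrow mouth binds and the jug lifts too.
- twin_bin: A second bin of the same shape, fixed, shut, with its own ladle already hung in the notch of its lid: the finished state; leave it alone. Origin and axes as truffle_bin's; its lid's top is at z 126 mm, its ladle's grip rises to z 191 mm at x -74.
- cocoa_canister: Green round canister, loose bystander, 102 mm diameter, 140 mm high; origin centre of its underside.
- pepper_mill: Wooden mill, loose bystander, 58 mm diameter, 200 mm high, standing before the bins; origin centre of its underside.
- small_bottle: Small sauce bottle, loose bystander, 46 mm diameter, 190 mm high, standing behind the bins; origin centre of its underside.
- tamper: Coffee tamper, loose bystander, 58 mm diameter, 82 mm high, standing before the bins; origin centre of its underside.
Not all that is in view belongs to the job. What is shaped like the ladle but green or yellow is not meant.

How it is judged (in metres and radians):
On the way:
1. the ladle's hook sits over the middle of the open bin's front rim, cup inside, with the lid still open (value of joint bin_lid above 0.4 rad and distance between ladle and rim_mid below 0.016 m and z of ladle in the frame of rim_mid below 0.006 m and x of ladle_cup in the frame of rim_mid above 0.012 m), for 0.2 s.
At the end, for the whole second after the job is handed in: Lid shut (below 0.05 rad); ladle at rest, its hook's throat on the bin's front rim within 7 mm across it, 12 mm along it and 6 mm in height (5 below), tilted under 0.2 rad, cup centre at least 12 mm behind the rim; jug upright (0.1 rad) and clear of the ladle (value of joint bin_lid below 0.05 rad and x of ladle in the frame of rim_mid between -0.007 and 0.007 m and y of ladle in the frame of rim_mid between -0.012 and 0.012 m and z of ladle in the frame of rim_mid between -0.005 and 0.006 m and angle between ladle's own z axis and vertical below 0.2 rad and contact force between ladle and milk_jug below 0.1 N and linear speed of ladle below 0.02 m/s and angle between milk_jug's own z axis and vertical below 0.1 rad and x of ladle_cup in the frame of rim_mid above 0.012 m); the robot touches nothing.
It fails at once if the milk jug is tipped (0.4 rad) or shifted more than 40 mm (angle between milk_jug's own z axis and vertical above 0.4 rad or distance of milk_jug from where it was at the start of the episode above 0.04 m).
It fails at once if the mill, canister, small bottle or tamper is shifted more than 30 mm or knocked over (distance of any of pepper_mill, cocoa_canister, small_bottle, tamper from where it was at the start of the episode above 0.03 m or angle between any of pepper_mill, cocoa_canister, small_bottle, tamper's own z axis and vertical above 0.5 rad).
It also fails if it takes over 67 s, if anything falls off the work surface, if the arm or the gripper's body presses on something with over 40 N, if the wrist force passes 120 N, or if a joint passes its speed limit or range.

## Working session

There is one attempt and no reset: what is moved stays moved. The work goes in short steps, Python scripts to look and compute and a tool call to move; the robot and the scene stay as the last step left them, time stands still between calls to the robot, and variables do not carry over. Pictures are saved under pics/ and viewed, at most 10 in all, crops included, and the job is handed in when it is done.

Besides the shell and the picture viewer there is one more tool, called after ">>>" as name(argument=value, ...), one argument or row to a line, values as JSON. step_arm: Moves the arm, as the interface text tells. Scaled input: -1 to 1 covers 0.3 m each way for a shift and 45 degrees each way for a turn. Its arguments: {"type":"object","properties":{"steps":{"type":"array"}},"required":["steps"]}

```bash
ls; mkdir -p pics; cat > h.py <<'E'
from rig import *
import numpy as np, cv2
def cap(n):
    s=read_state(); c=capture(n)
    if 'world_from_camera' in c: T=np.array(c['world_from_camera'])
    else:
        W=np.eye(4); W[:3,:3]=np.array(s['tcp_rot']); W[:3,3]=s['position']; T=W@np.array(c['T_tool_cam'])
    f=200/np.tan(np.radians(c['vertical_fov'])/2)
    return dict(im=cv2.cvtColor(np.array(c['image']),cv2.COLOR_RGB2BGR),T=T,f=f,cx=c['cx'],cy=c['cy'],k1=c['k1'])
def ray(c,u,v):
    x,y=(u-c['cx'])/c['f'],(v-c['cy'])/c['f']; a,b=x,y
    for _ in range(20):
        k=1+c['k1']*(a*a+b*b); a,b=x/k,y/k
    d=c['T'][:3,:3]@np.array([a,b,1.]); return c['T'][:3,3],d/np.linalg.norm(d)
def onz(c,u,v,z):
    o,d=ray(c,u,v); return o+d*(z-o[2])/d[2]
def tri(c1,p1,c2,p2):
    o1,d1=ray(c1,*p1);o2,d2=ray(c2,*p2)
    s=np.linalg.lstsq(np.stack([d1,-d2],1),o2-o1,rcond=None)[0]
    a,b=o1+s[0]*d1,o2+s[1]*d2; return (a+b)/2,np.linalg.norm(a-b)
def proj(c,P):
    p=np.linalg.inv(c['T'])@np.append(P,1); a,b=p[0]/p[2],p[1]/p[2]; k=1+c['k1']*(a*a+b*b)
    return np.array([c['cx']+c['f']*a*k,c['cy']+c['f']*b*k])
import pickle
def save(n,c): pickle.dump(c,open(f'{n}.pkl','wb')); cv2.imwrite(f'pics/{n}.png',c['im'])
def load(n): return pickle.load(open(f'{n}.pkl','rb'))
E
python3 - <<'E'
from h import *
for n in('side','top','wrist'):
    c=cap(n); save(n+'0',c); print(n,c['T'].round(3).tolist(),c['f'],c['k1'])
E
```

```text
pics
side [[-0.745, -0.516, 0.424, -0.018], [-0.667, 0.565, -0.486, 0.75], [0.011, -0.644, -0.765, 1.182], [0.0, 0.0, 0.0, 1.0]] 508.8077455198147 -0.046457136593851825
top [[0.004, -0.982, 0.19, 0.414], [-1.0, -0.006, -0.013, 0.053], [0.014, -0.19, -0.982, 1.01], [0.0, 0.0, 0.0, 1.0]] 417.8762307368982 0.025768730720062905
wrist [[0.244, -0.924, -0.296, 0.233], [-0.97, -0.232, -0.073, -0.586], [-0.001, 0.305, -0.953, 0.384], [0.0, 0.0, 0.0, 1.0]] 297.1902777633083 -0.03614800162442238
```

View pics/side0.png

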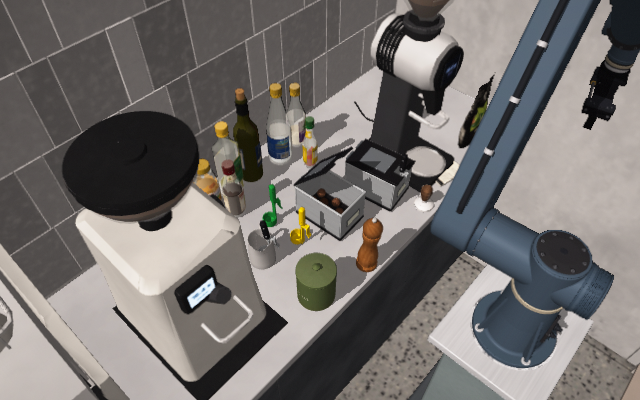

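View pics/top0.png

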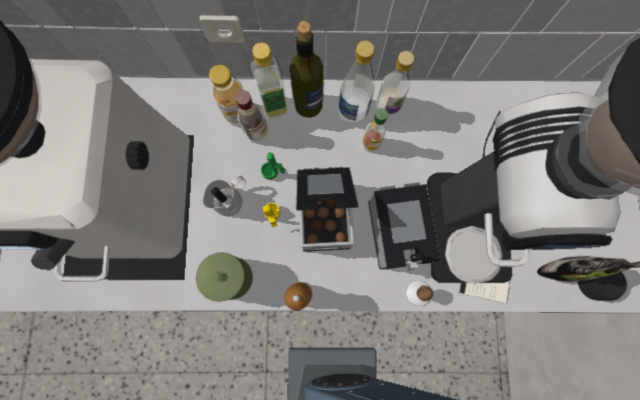

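Side view: jug at (262,250) with a black grip at (264,230); open bin at (330,205); twin at (380,170). Candidates for the ladle are black in the jug (264,230), green (271,205), yellow (301,225) and the twin's ladle (405,165). I choose the black one in the jug and check it in one close crop.

```bash
python3 - <<'E'
from h import *
t=load('top0');s=load('side0')
a=cv2.resize(t['im'][150:260,180:460],None,fx=2.8,fy=2.8,interpolation=cv2.INTER_CUBIC)
b=cv2.resize(s['im'][140:290,230:430],None,fx=1.9,fy=1.9,interpolation=cv2.INTER_CUBIC)
c=cv2.resize(s['im'][200:280,240:330],None,fx=3.5,fy=3.5,interpolation=cv2.INTER_CUBIC)
H=max(b.shape[0],c.shape[0]);out=np.zeros((a.shape[0]+H,800,3),np.uint8)
out[:a.shape[0],:a.shape[1]]=a;out[a.shape[0]:a.shape[0]+b.shape[0],:b.shape[1]]=b;out[a.shape[0]:a.shape[0]+c.shape[0],400:400+c.shape[1]]=c
print(out.shape,a.shape);cv2.imwrite('pics/crop0.png',out)
E
```

```text
(593, 800, 3) (308, 784, 3)
```

View pics/crop0.png

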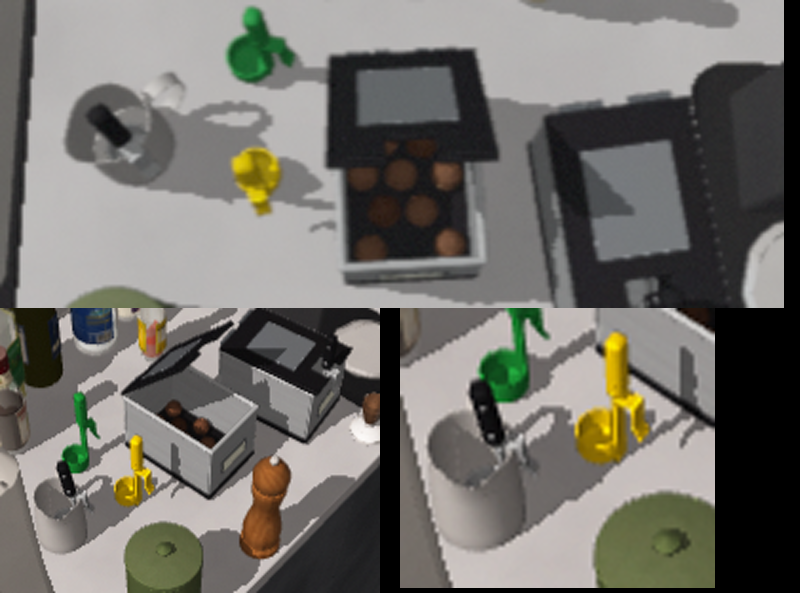

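The crop confirms it: black grip in the jug, top crop (95,108)–(128,140), side crop (482,385)–(495,440), with its tongue toward the viewer and right. The open bin's front rim runs (343,270)–(484,262) in the top crop.

```bash
python3 - <<'E'
from h import *
t=load('top0');s=load('side0')
T=lambda u,v:(180+u/2.8,150+v/2.8)
S=lambda u,v:(240+(u-400)/3.5,200+(v-308)/3.5)
S2=lambda u,v:(230+u/1.9,140+(v-308)/1.9)
print('griptop',tri(t,T(97,110),s,S(481,386)))
print('gripbot',tri(t,T(126,140),s,S(494,440)))
print('jug rim c',onz(t,*T(121,130),.097),'side',onz(s,*S(478,448),.097))
for n,a in dict(handle=(165,90),).items(): print(n,onz(t,*T(*a),.07))
print('FL',onz(t,*T(343,270),.119),tri(t,T(343,270),s,S2(210,437)))
print('FR',onz(t,*T(484,262),.119),tri(t,T(484,262),s,S2(255,407)))
print('lid edge L,R',tri(t,T(328,163),s,S2(125,393)),tri(t,T(497,158),s,S2(233,324)))
print('lid hinge L,R',onz(t,*T(329,56),.12),onz(t,*T(474,49),.12))
def mid(m): return np.argwhere(m)
hsv=cv2.cvtColor(s['im'],cv2.COLOR_BGR2HSV)
print('canister top', onz(t,222,272,.14),'mill',onz(t,297,295,.2))
for p in [(271,168),(271,212)]: print('green/yel',onz(t,*p,.03))
st=read_state();print(st['time_s'],np.array(st['tcp_rot']).round(3).tolist(),st['opening'])
E
```

```text
griptop (array([0.60887518, 0.2697783 , 0.16433325]), np.float64(0.0021897686548080246))
gripbot (array([0.60354187, 0.26494618, 0.09592554]), np.float64(0.004522501806963711))
jug rim c [0.60936121 0.26785665 0.097     ] side [0.60871588 0.27928717 0.097     ]
handle [0.64909087 0.23985922 0.07      ]
FL [0.49701629 0.08931389 0.119     ] (array([0.49841353, 0.0906198 , 0.14799995]), np.float64(0.009554594965274185))
FR [ 0.50367619 -0.0180214   0.119     ] (array([ 0.50619492, -0.01724847,  0.11365823]), np.float64(0.004624345261576935))
lid edge L,R (array([0.59635055, 0.11713458, 0.17719594]), np.float64(0.06493199982390402)) (array([ 0.55981549, -0.01693601,  0.2478161 ]), np.float64(0.0001105420660896617))
lid hinge L,R [0.66508275 0.1026618  0.12      ] [ 0.67169172 -0.01151037  0.12      ]
canister top [0.44206834 0.25217727 0.14      ] mill [0.39765226 0.09508109 0.2       ]
green/yel [0.69500457 0.17190753 0.03      ]
green/yel [0.58670912 0.16885345 0.03      ]
0.15 [[0.97, 0.241, -0.0], [0.241, -0.97, 0.002], [0.0, -0.002, -1.0]] 0.9980785588436081
```

```bash
cat >> h.py <<'E'
from scipy.spatial.transform import Rotation as Ro
def down(yaw,axis=None,deg=0):
    c,s=np.cos(np.radians(yaw)),np.sin(np.radians(yaw)); R=np.array([[c,s,0],[s,-c,0],[0,0,-1.]])
    return R if axis is None else Ro.from_rotvec(np.radians(deg)*np.array(axis,float)/np.linalg.norm(axis)).as_matrix()@R
def rel(p,R,p0=None,R0=None):
    if p0 is None: s=read_state();p0=np.array(s['position']);R0=np.array(s['tcp_rot'])
    print('shift',(R0.T@(np.array(p)-p0)/.3).round(3),'turn',(Ro.from_matrix(R0.T@R).as_rotvec(degrees=True)/45).round(3)); return np.array(p),R
E
python3 - <<'E'
from h import *
a=rel([.36,-.25,.40],down(5)); a=rel([.45,.06,.40],down(3.6),*a)
E
```

```text
shift [ 0.963 -0.984 -0.509] turn [-0.002 -0.     0.199]
shift [ 0.389 -1.003  0.   ] turn [0.    0.    0.031]
```

>>> step_arm(
  steps=[
    [0.1, -0.1, -0.1, 0, 0, 0.05, 1],
    [0.65, -0.66, -0.4, 0, 0, 0.15, 1],
    [0.65, -0.66, -0.4, 0, 0, 0.2, 1],
    [0.65, -0.66, -0.4, 0, 0, 0.2, 1],
    [0.65, -0.66, -0.4, 0, 0, 0.2, 1],
    [0.65, -0.66, -0.4, 0, 0, 0.2, 1],
    [0.65, -0.66, -0.4, 0, 0, 0.2, 1],
    [0.65, -0.66, -0.4, 0, 0, 0.2, 1],
  ],
)

```text
time_s: 0.82
position: [0.2942, -0.363, 0.3696]
tcp_rot: [[0.996, 0.09, 0.002], [0.09, -0.996, 0.0], [0.002, 0.0, -1.0]]
force: [-0.1, 0.5, -0.5]
opening: 0.482
grasp_force: 0.0
```

```bash
python3 - <<'E'
from h import *
s=read_state();print(s['time_s'],s['position'],s['joint_positions'])
rel([.45,.06,.40],down(3.6))
E
```

```text
0.8167 [ 0.29422062 -0.36298826  0.36957957] [-64.79176277   9.7834892   93.91401697   0.12633167  76.24674213
  20.00362992]
shift [ 0.645 -1.357 -0.1  ] turn [ 0.    -0.003  0.035]
```

>>> step_arm(
  steps=[
    [0.45, -0.95, -0.1, 0, 0, 0.035, 1],
    [0.45, -0.95, -0.1, 0, 0, 0.035, 1],
    [0.45, -0.95, -0.1, 0, 0, 0.035, 1],
    [0.45, -0.95, -0.1, 0, 0, 0.035, 1],
    [0.45, -0.95, -0.1, 0, 0, 0.035, 1],
    [0.45, -0.95, -0.1, 0, 0, 0.035, 1],
    [0.45, -0.95, -0.1, 0, 0, 0.035, 1],
    [0.45, -0.95, -0.1, 0, 0, 0.035, 1],
  ],
)

```text
time_s: 1.48
position: [0.4025, -0.0687, 0.3978]
tcp_rot: [[0.998, 0.061, 0.001], [0.061, -0.998, 0.001], [0.001, -0.001, -1.0]]
force: [0.4, -0.5, -0.9]
opening: 0.006
grasp_force: 0.0
```

```bash
python3 - <<'E'
from h import *
s=read_state();print(s['time_s'],s['position'],s['joint_positions'])
rel([.47,.05,.40],down(3.6))
c=cap('wrist');save('w1',c)
for P in [[.5,.09,.119],[.5,-.018,.119],[.56,.04,.248]]: print(proj(c,P))
E
```

```text
1.4833 [ 0.40252946 -0.0686696   0.39777137] [-2.55015621e+01  2.76083750e+00  9.76940852e+01  6.72979587e-02
  7.95322672e+01  6.09769533e+01]
shift [ 0.249 -0.381 -0.007] turn [-0.001 -0.001 -0.002]
[201.03998036  89.84521247]
[282.45289428  94.75754944]
[200.67576755  11.32312272]
```

View pics/w1.png

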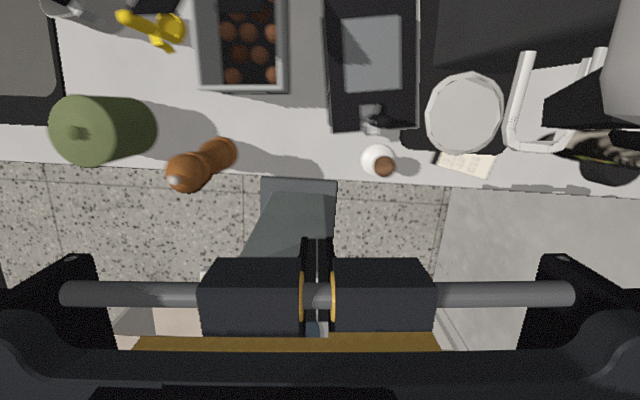

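The wrist view shows the open bin's front rim corners at (197,91) and (289,90), the mill at (190,170) and the canister at (95,130). The lid's front edge is out of frame above.

```bash
python3 - <<'E'
from h import *
c=load('w1');a=onz(c,197,91,.119);b=onz(c,289,90,.119);print(a,b,np.linalg.norm(a-b))
R=down(3.6)
q=rel([.47,.05,.40],R);q=rel([.50,.076,.26],R,*q);q=rel([.645,.085,.26],R,*q)
E
```

```text
[0.49825782 0.09546751 0.119     ] [ 0.50648238 -0.02642689  0.119     ] 0.12217154881226996
shift [ 0.246 -0.372 -0.004] turn [-0.005 -0.004  0.001]
shift [ 0.105 -0.08   0.467] turn [0. 0. 0.]
shift [0.484 0.    0.   ] turn [0. 0. 0.]
```

>>> step_arm(
  steps=[
    [0.1, -0.15, 0, 0, 0, 0, 1],
    [0.2, -0.3, 0, 0, 0, 0, 1],
    [0.33, -0.44, 0.05, 0, 0, 0, 1],
    [0.35, -0.45, 0.15, 0, 0, 0, 1],
    [0.35, -0.45, 0.28, 0, 0, 0, 1],
    [0.35, -0.45, 0.4, 0, 0, 0, 1],
    [0.35, -0.45, 0.46, 0, 0, 0, 1],
    [0.35, -0.45, 0.46, 0, 0, 0, 1],
  ],
)

```text
time_s: 2.2
position: [0.4953, 0.0694, 0.2539]
tcp_rot: [[0.998, 0.06, -0.013], [0.06, -0.998, 0.001], [-0.013, -0.001, -1.0]]
force: [0.0, 0.3, 0.1]
opening: 0.007
grasp_force: 0.0
```

```bash
python3 - <<'E'
from h import *
s=read_state();print(s['time_s'],s['position'],s['joint_positions'],s['force'])
rel([.645,.083,.26],down(3.6))
c=cap('wrist');save('w2',c); t=cap('side');save('s2',t)
a=cv2.resize(t['im'][110:260,270:430],None,fx=2.5,fy=2.5)
out=np.zeros((400,640+0,3),np.uint8);out=c['im'].copy();out=np.hstack([cv2.resize(out,(400,250)),cv2.resize(a,(400,375))[:250]]) if 0 else np.hstack([c['im'][:375,100:500],a]);cv2.imwrite('pics/j2.png',out)
E
```

```text
2.2 [0.49525573 0.06942588 0.25390589] [-4.82932066e+00  2.04353389e+01  9.87961769e+01 -2.93060701e-02
  6.15338609e+01  8.17511854e+01] [0.01542483 0.34696613 0.11746448]
shift [ 0.501 -0.015 -0.027] turn [-0.002  0.017 -0.004]
```

View pics/j2.png

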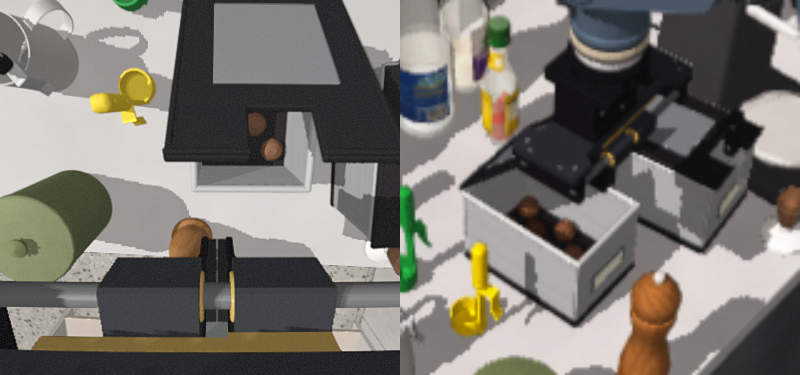

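The picture shows the lid half open with its notch at (247–325,110–155); the closed fingers are lined up with the lid's left corner, so I push.

>>> step_arm(
  steps=[
    [0.08, -0.01, -0.02, 0, 0, 0, 1],
    [0.16, -0.015, -0.025, 0, 0, 0, 1],
    [0.23, -0.015, -0.025, 0, 0, 0, 1],
    [0.3, -0.015, -0.025, 0, 0, 0, 1],
    [0.36, -0.015, -0.025, 0, 0, 0, 1],
    [0.42, -0.015, -0.025, 0, 0, 0, 1],
    [0.47, -0.015, -0.025, 0, 0, 0, 1],
    [0.5, -0.015, -0.025, 0, 0, 0, 1],
  ],
)

```text
time_s: 2.97
position: [0.6512, 0.0819, 0.2704]
tcp_rot: [[0.998, 0.058, 0.006], [0.058, -0.998, -0.0], [0.006, 0.001, -1.0]]
force: [-0.7, -0.4, 0.6]
opening: 0.011
grasp_force: 0.6
```

```bash
python3 - <<'E'
from h import *
s=read_state();print(s['time_s'],s['position'],s['force'])
a=rel([.54,.08,.36],down(5));a=rel([.53,.21,.36],down(45))
E
```

```text
2.9667 [0.65121417 0.08186422 0.27037375] [-0.66378798 -0.39848468  0.61408993]
shift [-0.369 -0.015 -0.301] turn [ 0.001 -0.008 -0.037]
shift [-0.377 -0.45  -0.301] turn [ 0.004 -0.007 -0.926]
```

>>> step_arm(
  steps=[
    [-0.1, 0, -0.03, 0, 0, 0, 1],
    [-0.22, -0.02, -0.1, 0, 0, -0.1, 1],
    [-0.3, -0.15, -0.16, 0, 0, -0.25, 0],
    [-0.3, -0.28, -0.18, 0, 0, -0.4, 0],
    [-0.29, -0.4, -0.18, 0, 0, -0.55, -1],
    [-0.285, -0.47, -0.18, 0, 0, -0.7, -1],
    [-0.285, -0.47, -0.18, 0, 0, -0.85, -1],
    [-0.285, -0.47, -0.18, 0, 0, -0.93, -1],
  ],
)

```text
time_s: 3.63
position: [0.5551, 0.2199, 0.3235]
tcp_rot: [[0.699, 0.715, 0.004], [0.715, -0.699, 0.001], [0.004, 0.003, -1.0]]
force: [-0.4, 0.0, 0.4]
opening: 0.37
grasp_force: 0.0
```

```bash
python3 - <<'E'
from h import *
s=read_state();print(s['time_s'],s['position'],s['joint_positions'],np.array(s['tcp_rot'])[:,0])
c=cap('wrist');save('w3',c);t=load('top0')
d=cap('top');save('t3',d)
print(proj(c,[.609,.27,.164]),proj(c,[.604,.265,.1]))
p=proj(c,[.609,.27,.13]).astype(int);print(p);y0=max(0,p[1]-90);x0=max(0,p[0]-130)
a=cv2.resize(c['im'][y0:y0+190,x0:x0+265],None,fx=3,fy=3,interpolation=cv2.INTER_CUBIC);print(x0,y0);cv2.imwrite('pics/w3c.png',a)
E
```

```text
3.6333 [0.55512289 0.21990349 0.32353955] [ 1.08986940e+01  2.35707543e+01  8.10278516e+01 -4.58385539e-03
  7.51435475e+01  5.52175760e+01] [0.69862846 0.71547532 0.00365201]
[319.13190117 119.10390694] [318.36378093 123.37407669]
[318 117]
188 27
```

View pics/w3c.png

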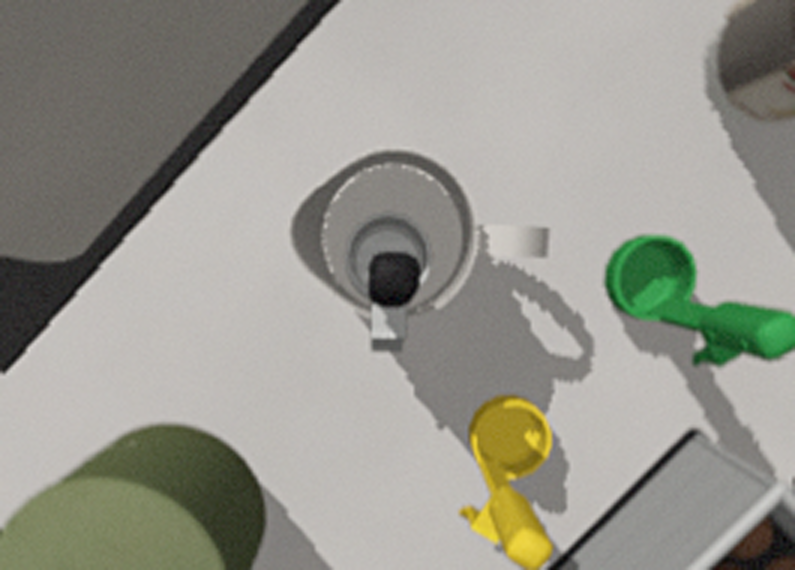

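The crop shows the grip's top at (396,278), its bridge straight below at (390,328), the jug rim centred at (399,233) and the handle to the right. So the ladle's yaw matches the tool's within about 3 deg.

```bash
python3 - <<'E'
from h import *
c=load('w3');s=read_state()
top=onz(c,188+396/3,27+278/3,.167);print('top',top, 'bridge',onz(c,188+390/3,27+325/3,.102),'rimc',onz(c,188+399/3,27+233/3,.097))
b=np.radians(45.3);t=np.radians(6)
lx=np.array([np.cos(b)*np.cos(t),np.sin(b)*np.cos(t),-np.sin(t)]);lz=np.array([np.cos(b)*np.sin(t),np.sin(b)*np.sin(t),np.cos(t)])
R=np.stack([lx,np.cross(-lz,lx),-lz],1)
G=top-lz*.018;print(G)
rel(G+lz*.08,R);rel(G,R);
E
```

```text
top [0.6092779  0.26914653 0.167     ] bridge [0.59416057 0.2554874  0.102     ] rimc [0.62092106 0.27800452 0.097     ]
[0.60795446 0.26780916 0.14909861]
shift [0.267 0.009 0.316] turn [ 0.003 -0.137 -0.001]
shift [0.238 0.008 0.581] turn [ 0.003 -0.137 -0.001]
```

>>> step_arm(
  steps=[
    [0.1, 0.005, 0.1, 0, -0.1, 0, -1],
    [0.2, 0.008, 0.2, 0, -0.137, 0, -1],
    [0.267, 0.008, 0.3, 0, -0.137, 0, -1],
    [0.267, 0.008, 0.32, 0, -0.137, 0, -1],
    [0.257, 0.008, 0.42, 0, -0.137, 0, -1],
    [0.247, 0.008, 0.51, 0, -0.137, 0, -1],
    [0.238, 0.008, 0.58, 0, -0.137, 0, -1],
    [0.238, 0.008, 0.58, 0, -0.137, 0, -1],
  ],
)

```text
time_s: 4.4
position: [0.6036, 0.2652, 0.1437]
tcp_rot: [[0.701, 0.708, -0.084], [0.704, -0.706, -0.079], [-0.115, -0.004, -0.993]]
force: [0.4, -0.4, 0.6]
opening: 0.982
grasp_force: 0.0
```

```bash
python3 - <<'E'
from h import *
s=read_state();print(s['time_s'],s['position'],s['force'],s['opening'])
c=cap('wrist');save('w4',c)
print(proj(c,[.609,.269,.167]))
cv2.imwrite('pics/w4c.png',cv2.resize(c['im'][150:400,170:470],None,fx=2,fy=2))
E
```

```text
4.4 [0.6036043  0.26521776 0.14367995] [ 0.42684764 -0.43067125  0.6184801 ] 0.9821559597266497
[317.61444516 296.15828174]
```

View pics/w4c.png

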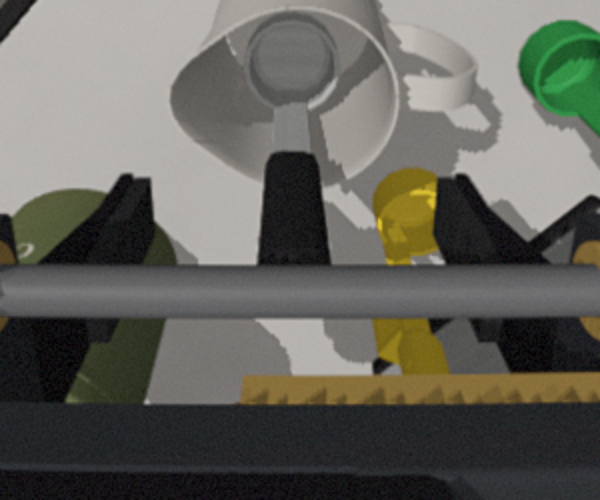

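The grip stands at (293,210), centred between the open fingers and straight. Closing.

>>> step_arm(
  steps=[
    [0, 0, 0, 0, 0, 0, 1],
    [0, 0, 0, 0, 0, 0, 1],
    [0, 0, 0, 0, 0, 0, 1],
    [0, 0, 0, 0, 0, 0, 1],
    [0, 0, 0, 0, 0, 0, 1],
    [0, 0, 0, 0, 0, 0, 1],
    [0, 0, 0, 0, 0, 0, 1],
    [0, 0, 0, 0, 0, 0, 1],
  ],
)

```text
time_s: 5.12
position: [0.6067, 0.2675, 0.1471]
tcp_rot: [[0.7, 0.71, -0.076], [0.706, -0.704, -0.076], [-0.107, 0.0, -0.994]]
force: [-0.3, 0.4, -0.3]
opening: 0.479
grasp_force: 0.0
```

>>> step_arm(
  steps=[
    [0, 0, 0, 0, 0, 0, 1],
    [0, 0, 0, 0, 0, 0, 1],
    [0, 0, -0.03, 0, 0, 0, 1],
    [0, 0, -0.06, 0, 0, 0, 1],
    [0, 0, -0.09, 0, 0, 0, 1],
    [0, 0, -0.09, 0, 0, 0, 1],
  ],
)

```text
time_s: 5.62
position: [0.6105, 0.2701, 0.1768]
tcp_rot: [[0.7, 0.71, -0.07], [0.706, -0.704, -0.075], [-0.103, 0.003, -0.995]]
force: [0.9, 0.7, -0.9]
opening: 0.194
grasp_force: 29.8
```

```bash
python3 - <<'E'
from h import *
s=read_state();print(s['time_s'],s['position'],s['force'],s['opening'],s['grasp_force'])
t=cap('side');save('s5',t)
E
```

```text
5.6167 [0.6105271  0.27013147 0.17681727] [ 0.90427939  0.66454979 -0.93684295] 0.19435467610951784 29.76282742107287
```

>>> step_arm(
  steps=[
    [0, 0, -0.06, 0, 0, 0, 1],
    [0, 0, -0.13, 0, 0, 0, 1],
    [0, 0, -0.2, 0, 0, 0, 1],
    [0, 0, -0.28, 0, 0, 0, 1],
    [0, 0, -0.36, 0, 0, 0, 1],
    [0, 0, -0.36, 0, 0, 0, 1],
  ],
)

```text
time_s: 6.17
position: [0.6197, 0.2788, 0.287]
tcp_rot: [[0.701, 0.71, -0.065], [0.707, -0.704, -0.073], [-0.098, 0.005, -0.995]]
force: [1.3, 0.2, -0.1]
opening: 0.193
grasp_force: 29.8
```

```bash
python3 - <<'E'
from h import *
s=read_state();print(s['time_s'],s['position'],s['force'],s['opening'],s['grasp_force'])
t=cap('side');save('s6',t);c=cap('wrist');save('w6',c)
p=proj(t,[.61,.27,.17]).astype(int);print(p)
a=cv2.resize(t['im'][p[1]-70:p[1]+80,p[0]-70:p[0]+90],None,fx=2.5,fy=2.5)
o=np.hstack([a,c['im'][:375,120:520]]);print(o.shape);cv2.imwrite('pics/j6.png',o)
E
```

```text
6.1667 [0.61971251 0.27878741 0.28695199] [ 1.26768894  0.24751676 -0.06426887] 0.19308204099217627 29.762467226246372
[262 220]
(375, 800, 3)
```

View pics/j6.png

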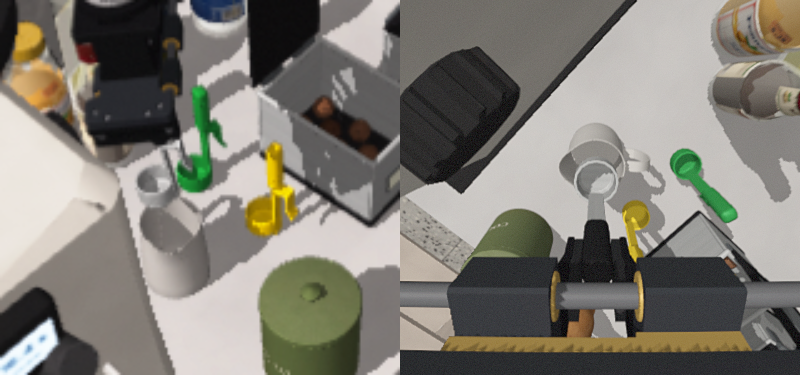

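The ladle is clear: its cup is above the jug's rim (side crop 155,185; wrist crop cup centre 597,177), the jug stands upright and the lid stands near upright at (285,40). Now on to the bin.

```bash
python3 - <<'E'
from h import *
c=load('w6')
# cup rim centre in tool frame
s=read_state();R0=np.array(s['tcp_rot']);p0=np.array(s['position'])
o,d=ray(c,317,177);o=R0.T@(o-p0);d=R0.T@d
print('cup rim centre tool',(o+d*(.105-o[2])/d[2]))
rel([.475,.042,.32],down(3.7))
E
```

```text
cup rim centre tool [0.02936003 0.00205946 0.105     ]
shift [-0.9    0.217 -0.032] turn [0.05  0.129 0.922]
```

```bash
python3 - <<'E'
from h import *
c=load('w6');t=load('s6')
s=read_state();R0=np.array(s['tcp_rot']);p0=np.array(s['position'])
P,e=tri(c,(317,177),t,(254,222));print(P,e,'tool',R0.T@(P-p0))
# shank/ladle geometry on wrist picture: expected pixels for aligned ladle, tcp at (8.5,0,53)
for n,q in dict(cuprim=(26.5,0,-52),cuprimfar=(46.5,0,-52),griptop=(8.5,0,72),gripfronttop=(16,0,72),gripfrontbot=(16,0,6)).items():
    L=np.array(q)/1000-[.0085,0,.053]; w=p0+R0@(L*[1,-1,-1]); print(n,proj(c,w).round(1))
g=cv2.cvtColor(c['im'],cv2.COLOR_BGR2GRAY)
print('col317',[(r,int(g[r,315:320].mean())) for r in range(110,290,3)])
for r in (170,180,190): print(r,[int(x) for x in g[r,280:350:2]])
E
```

```text
[0.62767655 0.28427155 0.16078143] 0.002980266496116491 tool [0.02485391 0.00288582 0.11907427]
cuprim [314.6 190. ]
cuprimfar [314.6 166.9]
griptop [314.  295.2]
gripfronttop [314.  281.5]
gripfrontbot [314.4 227.5]
col317 [(110, 199), (113, 200), (116, 200), (119, 199), (122, 190), (125, 168), (128, 170), (131, 172), (134, 171), (137, 169), (140, 169), (143, 135), (146, 137), (149, 138), (152, 137), (155, 137), (158, 140), (161, 192), (164, 121), (167, 132), (170, 126), (173, 125), (176, 127), (179, 169), (182, 192), (185, 192), (188, 187), (191, 197), (194, 143), (197, 144), (200, 145), (203, 147), (206, 146), (209, 145), (212, 147), (215, 145), (218, 138), (221, 26), (224, 31), (227, 29), (230, 32), (233, 29), (236, 30), (239, 30), (242, 33), (245, 25), (248, 30), (251, 28), (254, 26), (257, 29), (260, 35), (263, 26), (266, 24), (269, 24), (272, 28), (275, 28), (278, 28), (281, 25), (284, 83), (287, 102)]
170 [118, 109, 115, 106, 110, 104, 107, 103, 141, 199, 164, 120, 125, 128, 127, 127, 125, 127, 126, 126, 128, 126, 127, 129, 127, 118, 177, 174, 147, 163, 156, 146, 189, 134, 153]
180 [195, 196, 191, 172, 130, 117, 114, 199, 156, 89, 113, 126, 123, 123, 123, 122, 119, 121, 176, 186, 185, 184, 186, 184, 186, 193, 185, 137, 197, 140, 114, 136, 134, 136, 136]
190 [196, 195, 194, 195, 195, 196, 197, 197, 194, 142, 90, 94, 108, 120, 116, 138, 193, 190, 191, 195, 203, 203, 191, 194, 174, 149, 147, 185, 175, 132, 135, 137, 134, 137, 135]
```

```bash
python3 - <<'E'
from h import *
from scipy.optimize import least_squares
c=load('w6');s=read_state();R0=np.array(s['tcp_rot']);p0=np.array(s['position'])
def px(q,h,al,x0):
    L=np.array(q)/1000-[x0,0,h]; L=Ro.from_euler('y',al,degrees=True).apply(L)
    return proj(c,p0+R0@(L*[1,-1,-1]))
pts=[((46.0,0,-52),161),((10.5,0,-52),193.5),((16,0,6),220)]
for x0 in (.0055,.0085,.0115):
    r=least_squares(lambda v:[px(q,v[0],v[1],x0)[1]-o for q,o in pts],[.06,0],x_scale=[.01,5]);print(x0,r.x,r.fun)
    print('width',px((26.5,-20,-52),*r.x,x0)[0]-px((26.5,20,-52),*r.x,x0)[0], 'gripw',px((16,-8.5,6),*r.x,x0)[0]-px((16,8.5,6),*r.x,x0)[0])
g=cv2.cvtColor(c['im'],cv2.COLOR_BGR2GRAY)
for r in (205,226,240):print(r,[int(x) for x in g[r,296:340:1]])
E
```

```text
0.0055 [ 0.05617466 -2.7545204 ] [-3.5086981   4.33799194 -1.35123345]
width 46.95492063572925 gripw 24.96965708279521
0.0085 [ 0.06080852 -3.68656321] [-3.11640265  3.85071627 -1.15256422]
width 46.14155361170572 gripw 24.372526577744907
0.0115 [ 0.06514998 -4.58102667] [-2.7528047   3.39510167 -0.97786808]
width 45.39440619927018 gripw 23.829097766763482
205 [197, 196, 195, 197, 197, 197, 197, 196, 197, 196, 197, 188, 157, 148, 144, 146, 143, 145, 144, 146, 143, 146, 146, 145, 144, 142, 145, 143, 178, 198, 197, 200, 195, 165, 137, 133, 131, 134, 138, 133, 135, 132, 135, 134]
226 [197, 195, 198, 197, 195, 195, 200, 204, 115, 41, 27, 35, 32, 31, 36, 32, 36, 31, 33, 26, 30, 31, 28, 34, 22, 18, 28, 26, 22, 30, 25, 13, 115, 206, 201, 200, 197, 199, 197, 196, 198, 198, 196, 199]
240 [33, 36, 30, 31, 38, 32, 35, 23, 25, 36, 31, 31, 32, 33, 37, 34, 26, 22, 40, 28, 25, 40, 38, 31, 24, 34, 35, 31, 31, 28, 21, 27, 13, 41, 126, 63, 33, 34, 31, 33, 37, 33, 36, 32]
```

>>> step_arm(
  steps=[
    [-0.1, 0.02, -0.08, 0, 0, 0.1, 1],
    [-0.22, 0.05, -0.1, 0.01, 0.02, 0.24, 1],
    [-0.34, 0.08, -0.1, 0.02, 0.04, 0.38, 1],
    [-0.46, 0.11, -0.1, 0.03, 0.06, 0.52, 1],
    [-0.58, 0.14, -0.1, 0.04, 0.08, 0.66, 1],
    [-0.7, 0.17, -0.1, 0.05, 0.1, 0.8, 1],
    [-0.82, 0.2, -0.09, 0.05, 0.129, 0.922, 1],
    [-0.9, 0.217, -0.08, 0.05, 0.129, 0.922, 1],
  ],
)

```text
time_s: 6.93
position: [0.472, 0.041, 0.3323]
tcp_rot: [[0.998, 0.06, -0.006], [0.06, -0.998, -0.001], [-0.007, 0.0, -1.0]]
force: [-1.0, -0.4, -1.7]
opening: 0.193
grasp_force: 30.0
```

>>> step_arm(
  steps=[
    [0, 0, 0, 0, 0, 0, 1],
    [0, 0, 0, 0, 0, 0, 1],
    [0, 0, 0, 0, 0, 0, 1],
  ],
)

```text
time_s: 7.18
position: [0.4757, 0.0433, 0.3331]
tcp_rot: [[0.998, 0.064, -0.003], [0.064, -0.998, 0.001], [-0.003, -0.001, -1.0]]
force: [-0.0, 1.2, -1.3]
opening: 0.194
grasp_force: 30.0
```

```bash
python3 - <<'E'
from h import *
s=read_state();print(s['time_s'],s['position'],np.array(s['tcp_rot']).round(3).tolist(),s['opening'],s['grasp_force'])
pickle.dump((np.array(s['position']),np.array(s['tcp_rot'])),open('st7.pkl','wb'))
t=cap('side');save('s7',t);c=cap('wrist');save('w7',c);d=cap('top');save('t7',d)
p=proj(t,[.48,.04,.24]).astype(int);print(p)
a=cv2.resize(t['im'][p[1]-45:p[1]+75,p[0]-70:p[0]+70],None,fx=2.86,fy=2.86,interpolation=cv2.INTER_CUBIC)
b=cv2.resize(c['im'][30:250,220:460],None,fx=1.66,fy=1.66,interpolation=cv2.INTER_CUBIC)
q=proj(d,[.5,.04,.119]).astype(int);print(q)
o=np.zeros((600,800,3),np.uint8);o[:a.shape[0],:a.shape[1]]=a;o[:b.shape[0],402:402+b.shape[1]]=b[:, :398]
e=cv2.resize(d['im'][q[1]-50:q[1]+25,q[0]-80:q[0]+80],None,fx=3,fy=3);e=e[:600-370];o[370:370+e.shape[0],:e.shape[1]]=e
print(a.shape,b.shape,e.shape);cv2.imwrite('pics/j7.png',o)
E
```

```text
7.1833 [0.47574203 0.04334763 0.33308336] [[0.998, 0.064, -0.003], [0.064, -0.998, 0.001], [-0.003, -0.001, -1.0]] 0.1941047807749289 29.991597100161016
[362 177]
[325 245]
(343, 400, 3) (365, 398, 3) (225, 480, 3)
```

View pics/j7.png

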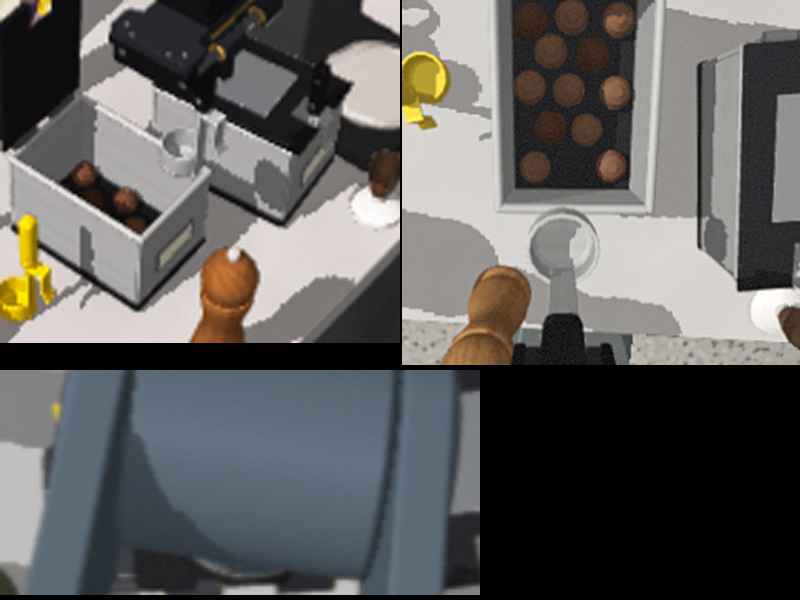

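The pictures show the ladle hanging from the fingers with its cup rim at wrist crop (529–600, 208–282), the grip's lower end at (562,315), and the bin's front outer rim corners at (495,211) and (660,212). In the side crop the cup is at (181,145). The lid is upright and out of the way.

```bash
python3 - <<'E'
from h import *
from scipy.optimize import least_squares
c=load('w7');t=load('s7');p0,R0=pickle.load(open('st7.pkl','rb'))
W=lambda u,v:(220+(u-402)/1.66,30+v/1.66)
S=lambda u,v:(292+u/2.86,132+v/2.86)
P,e=tri(c,W(564.5,245),t,S(181,143));print('cup rim ctr tool',R0.T@(P-p0),e)
a=onz(c,*W(495,211),.117);b=onz(c,*W(660,212),.117);il=onz(c,*W(516,190),.119);ir=onz(c,*W(634,188),.119)
print('outer',a,b,np.linalg.norm(a-b));print(il,ir)
d=b-a;yaw=np.degrees(np.arctan2(d[0],-d[1]));print('yaw',yaw)
# side long edges of bin for yaw
l1=onz(c,*W(495,200),.119);l2=onz(c,*W(487,20),.119);print('side yaw L',np.degrees(np.arctan2(*(l2-l1)[[1,0]])))
r1=onz(c,*W(660,200),.119);r2=onz(c,*W(665,20),.119);print('side yaw R',np.degrees(np.arctan2(*(r2-r1)[[1,0]])))
# rim seen in the side view: front left/right corners
print('side FL',onz(t,*S(140,243),.119),'FR',onz(t,*S(210,178),.119))
print('tri FL',tri(c,W(495,211),t,S(140,243)),'FR',tri(c,W(660,212),t,S(210,178)))
def px(q,h,al,x0,cam=c):
    L=np.array(q)/1000-[x0,0,h]; L=Ro.from_euler('y',al,degrees=True).apply(L)
    return proj(cam,p0+R0@(L*[1,-1,-1]))
def res(v):
    A=[px((46.5,0,-52),*v)[1]-W(0,208)[1],(px((26.5,-20,-52),*v)[0]-px((26.5,20,-52),*v)[0])-71/1.66,px((16,0,6),*v)[1]-W(0,315)[1],(px((16,-8.5,6),*v)[0]-px((16,8.5,6),*v)[0])-38/1.66]
    A+=list(px((26.5,0,-52),*v,t)-S(181,143)); return A+[(v[0]-.07)/.008,(v[2]-.0085)/.004,v[1]/4]
r=least_squares(res,[.065,-2,.0085],x_scale=[.01,5,.003]);print(r.x,r.fun.round(1))
E
```

```text
cup rim ctr tool [0.02411647 0.00222618 0.12258525] 0.001440542224094461
outer [0.49980701 0.09282806 0.117     ] [ 0.50714659 -0.02552382  0.117     ] 0.11857924653943043
[0.51600125 0.07820253 0.119     ] [ 0.52304893 -0.00464833  0.119     ]
yaw 3.548648403299162
side yaw L 4.233750511323309
side yaw R 5.479446915354885
side FL [0.49629205 0.09699788 0.119     ] FR [ 0.49822084 -0.00851625  0.119     ]
tri FL (array([0.4991446 , 0.09333514, 0.1130652 ]), np.float64(4.584205718512632e-05)) FR (array([ 0.50656247, -0.02658155,  0.09833023]), np.float64(0.007059046585876093))
[ 0.07059288 -5.91523303  0.01485368] [ 1.3  2.2 -1.2  0.6 -0.8  0.1  0.1  1.6 -1.5]
```

```bash
python3 - <<'E'
from h import *
c=load('w7');p0,R0=pickle.load(open('st7.pkl','rb'))
W=lambda u,v:(220+(u-402)/1.66,30+v/1.66)
def tl(u,v,z):
    o,d=ray(c,*W(u,v));o=R0.T@(o-p0);d=R0.T@d;return o+d*(z-o[2])/d[2]
for h in(.066,.070,.074): print(h,'gripbot front',tl(562,315,h-.006)[:2]*1e3,'cup far',tl(565,208,h+.052)[:2]*1e3,'cup near outer?',tl(565,283,h+.052)[:2]*1e3,'L',tl(529,245,h+.052)[:2]*1e3,'R',tl(600,245,h+.052)[:2]*1e3)
g=cv2.cvtColor(c['im'],cv2.COLOR_BGR2GRAY)
print([(r,int(g[r,315:320].mean())) for r in range(150,226,2)])
E
```

```text
0.066 gripbot front [8.49420198 0.40484242] cup far [45.32611524  1.87273319] cup near outer? [4.63765652 2.077829  ] L [ 25.66501907 -17.0865115 ] R [25.78382808 20.50402768]
0.07 gripbot front [6.94703916 0.4121624 ] cup far [44.70784448  1.90139635] cup near outer? [3.38166211 2.10970669] L [ 24.73859345 -17.35500285] R [24.8592646  20.82470526]
0.074 gripbot front [5.39987635 0.41948238] cup far [44.08957371  1.9300595 ] cup near outer? [2.12566769 2.14158438] L [ 23.81216784 -17.6234942 ] R [23.93470112 21.14538285]
[(150, 126), (152, 131), (154, 179), (156, 125), (158, 146), (160, 199), (162, 137), (164, 138), (166, 140), (168, 138), (170, 138), (172, 139), (174, 136), (176, 133), (178, 132), (180, 136), (182, 139), (184, 140), (186, 136), (188, 136), (190, 135), (192, 112), (194, 126), (196, 127), (198, 128), (200, 128), (202, 129), (204, 131), (206, 129), (208, 128), (210, 129), (212, 129), (214, 128), (216, 130), (218, 96), (220, 23), (222, 23), (224, 16)]
```

```bash
cat >> h.py <<'E'
Rp=down(4)@Ro.from_euler('y',-4.5,degrees=True).as_matrix()
E
python3 - <<'E'
from h import *
print(Rp.round(3).tolist())
rel([.527,.0365,.325],Rp);rel([.527,.0365,.234],Rp)
E
```

```text
[[0.994, 0.07, -0.078], [0.07, -0.998, -0.005], [-0.078, 0.0, -0.997]]
shift [0.167 0.036 0.028] turn [-0.    -0.097 -0.004]
shift [0.167 0.036 0.331] turn [-0.    -0.097 -0.004]
```

>>> step_arm(
  steps=[
    [0.09, 0.02, 0.02, 0, -0.05, 0, 1],
    [0.167, 0.036, 0.03, 0, -0.1, 0, 1],
    [0.167, 0.036, 0.1, 0, -0.1, 0, 1],
    [0.167, 0.036, 0.18, 0, -0.1, 0, 1],
    [0.167, 0.036, 0.26, 0, -0.1, 0, 1],
    [0.167, 0.036, 0.33, 0, -0.1, 0, 1],
    [0.167, 0.036, 0.33, 0, -0.1, 0, 1],
    [0.167, 0.036, 0.33, 0, -0.1, 0, 1],
  ],
)

```text
time_s: 8.0
position: [0.5263, 0.0364, 0.2339]
tcp_rot: [[0.994, 0.066, -0.083], [0.066, -0.998, -0.005], [-0.083, -0.0, -0.997]]
force: [0.3, 0.3, -1.0]
opening: 0.191
grasp_force: 30.0
```

```bash
python3 - <<'E'
from h import *
s=read_state();print(s['time_s'],s['position'],s['force'],s['moment'])
c=cap('wrist');save('w8',c);t=cap('side');save('s8',t)
a=cv2.resize(c['im'][40:240,200:440],None,fx=1.66,fy=1.66,interpolation=cv2.INTER_CUBIC)
p=proj(t,[.51,.035,.16]).astype(int);print(p)
b=cv2.resize(t['im'][p[1]-35:p[1]+35,p[0]-40:p[0]+40],None,fx=5,fy=5,interpolation=cv2.INTER_CUBIC)
o=np.zeros((400,800,3),np.uint8);o[:a.shape[0],:398]=a[:,:398];o[:350,400:800]=b;cv2.imwrite('pics/j8.png',o)
E
```

```text
8.0 [0.52625249 0.03635462 0.23394439] [ 0.26565364  0.29146454 -0.99554579] [ 0.00449894 -0.07078669 -0.01224738]
[352 191]
```

>>> step_arm(
  steps=[
    [-0.01, 0, 0.001, 0, 0, 0, 1],
    [-0.02, 0, 0.0015, 0, 0, 0, 1],
    [-0.02, 0, 0.0015, 0, 0, 0, 1],
    [-0.02, 0, 0.0015, 0, 0, 0, 1],
  ],
)

```text
time_s: 8.43
position: [0.5205, 0.0351, 0.2359]
tcp_rot: [[0.995, 0.065, -0.078], [0.064, -0.998, -0.006], [-0.079, 0.001, -0.997]]
force: [0.3, -0.4, -1.4]
opening: 0.192
grasp_force: 30.0
```

>>> step_arm(
  steps=[
    [-0.005, 0, 0.0005, 0, 0, 0, 1],
    [-0.01, 0, 0.001, 0, 0, 0, 1],
    [-0.01, 0, 0.001, 0, 0, 0, 1],
    [-0.01, 0, 0.001, 0, 0, 0, 1],
  ],
)

```text
time_s: 8.77
position: [0.5174, 0.0349, 0.235]
tcp_rot: [[0.995, 0.065, -0.08], [0.064, -0.998, -0.005], [-0.08, 0.0, -0.997]]
force: [1.0, -0.1, -1.0]
opening: 0.19
grasp_force: 30.0
```

>>> step_arm(
  steps=[
    [-0.005, 0, 0.0005, 0, 0, 0, 1],
    [-0.01, 0, 0.001, 0, 0, 0, 1],
    [-0.01, 0, 0.001, 0, 0, 0, 1],
    [-0.01, 0, 0.001, 0, 0, 0, 1],
  ],
)

```text
time_s: 9.1
position: [0.515, 0.0347, 0.2351]
tcp_rot: [[0.995, 0.065, -0.078], [0.064, -0.998, -0.005], [-0.079, 0.0, -0.997]]
force: [1.1, 0.5, -1.7]
opening: 0.193
grasp_force: 30.0
```

>>> step_arm(
  steps=[
    [-0.005, 0, 0.0005, 0, 0, 0, 1],
    [-0.01, 0, 0.001, 0, 0, 0, 1],
    [-0.01, 0, 0.001, 0, 0, 0, 1],
    [-0.01, 0, 0.001, 0, 0, 0, 1],
  ],
)

```text
time_s: 9.43
position: [0.5122, 0.0345, 0.2352]
tcp_rot: [[0.995, 0.065, -0.078], [0.064, -0.998, -0.006], [-0.078, 0.001, -0.997]]
force: [3.3, 0.7, -2.0]
opening: 0.19
grasp_force: 30.0
```

```bash
python3 - <<'E'
from h import *
s=read_state();print(s['position'],s['force'],s['moment'])
E
```

```text
[0.51223326 0.0344693  0.23520501] [ 3.27323001  0.6709218  -2.0205566 ] [ 0.10143504 -0.84503622 -0.03753026]
```

>>> step_arm(
  steps=[
    [-0.005, 0, 0.0005, 0, 0, 0, 1],
    [-0.01, 0, 0.001, 0, 0, 0, 1],
    [-0.01, 0, 0.001, 0, 0, 0, 1],
    [-0.01, 0, 0.001, 0, 0, 0, 1],
  ],
)

```text
time_s: 9.77
position: [0.5085, 0.0343, 0.2351]
tcp_rot: [[0.995, 0.065, -0.079], [0.064, -0.998, -0.006], [-0.08, 0.0, -0.997]]
force: [2.5, -0.1, 0.1]
opening: 0.192
grasp_force: 30.0
```

```bash
python3 - <<'E'
from h import *
s=read_state();print(s['position'],s['force'],s['moment'])
E
```

```text
[0.50851839 0.03425147 0.23506001] [ 2.47917358 -0.06387145  0.05344867] [ 0.01367559 -0.76864531 -0.02826369]
```

```bash
cat >> h.py <<'E'
Rq=down(4)@Ro.from_euler('y',-7.2,degrees=True).as_matrix()
E
python3 - <<'E'
from h import *
for z in (.235,.21,.195): rel([.5173,.0350,z],Rq)
E
```

```text
shift [ 0.029 -0.001 -0.002] turn [-0.    -0.059 -0.006]
shift [ 0.036 -0.001  0.081] turn [-0.    -0.059 -0.006]
shift [ 0.04  -0.001  0.131] turn [-0.    -0.059 -0.006]
```

>>> step_arm(
  steps=[
    [0.015, 0, 0, 0, -0.03, 0, 1],
    [0.029, 0, -0.002, 0, -0.06, 0, 1],
    [0.029, 0, -0.002, 0, -0.06, 0, 1],
    [0.032, 0, 0.03, 0, -0.06, 0, 1],
    [0.035, 0, 0.06, 0, -0.06, 0, 1],
    [0.036, 0, 0.081, 0, -0.06, 0, 1],
    [0.036, 0, 0.081, 0, -0.06, 0, 1],
  ],
)

```text
time_s: 10.35
position: [0.515, 0.0351, 0.2076]
tcp_rot: [[0.989, 0.065, -0.132], [0.064, -0.998, -0.008], [-0.132, -0.001, -0.991]]
force: [-0.3, -0.1, -2.1]
opening: 0.192
grasp_force: 30.0
```

```bash
python3 - <<'E'
from h import *
s=read_state();print(s['time_s'],s['position'],s['force'],s['moment'])
rel([.5173,.0350,.195],Rq);rel([.5173,.0350,.188],Rq)
E
```

```text
10.35 [0.51503551 0.03509933 0.20757556] [-0.31970428 -0.12283981 -2.05042426] [ 0.04322128 -0.06604545  0.02790866]
shift [0.013 0.001 0.041] turn [-0.002  0.009 -0.006]
shift [0.016 0.001 0.064] turn [-0.002  0.009 -0.006]
```

>>> step_arm(
  steps=[
    [0.006, 0, 0.02, 0, 0, 0, 1],
    [0.012, 0, 0.041, 0, 0, 0, 1],
    [0.012, 0, 0.041, 0, 0, 0, 1],
    [0.012, 0, 0.041, 0, 0, 0, 1],
  ],
)

```text
time_s: 10.68
position: [0.5186, 0.0351, 0.1965]
tcp_rot: [[0.99, 0.065, -0.129], [0.064, -0.998, -0.008], [-0.129, -0.0, -0.992]]
force: [-1.0, 0.6, -0.9]
opening: 0.192
grasp_force: 30.0
```

```bash
python3 - <<'E'
from h import *
s=read_state();print(s['time_s'],s['position'],s['force'],s['moment'])
E
```

```text
10.6833 [0.51855894 0.03508116 0.19652488] [-0.95759065  0.55121252 -0.87422631] [0.00027226 0.21616513 0.04997657]
```

>>> step_arm(
  steps=[
    [0.001, 0, 0.008, 0, 0, 0, 1],
    [0.002, 0, 0.016, 0, 0, 0, 1],
    [0.002, 0, 0.016, 0, 0, 0, 1],
  ],
)

```text
time_s: 10.93
position: [0.5184, 0.0351, 0.1919]
tcp_rot: [[0.99, 0.065, -0.128], [0.064, -0.998, -0.008], [-0.129, 0.0, -0.992]]
force: [-2.7, 0.2, -1.8]
opening: 0.195
grasp_force: 30.0
```

```bash
python3 - <<'E'
from h import *
s=read_state();print(s['time_s'],s['position'],s['force'],s['moment'])
E
```

```text
10.9333 [0.51843791 0.03507403 0.19190339] [-2.72606833  0.23772666 -1.79016663] [-0.04274562  0.49639769 -0.02214927]
```

>>> step_arm(
  steps=[
    [-0.008, 0, 0.001, 0, 0, 0, 1],
    [-0.008, 0, 0.01, 0, 0, 0, 1],
    [-0.008, 0, 0.01, 0, 0, 0, 1],
  ],
)

```text
time_s: 11.18
position: [0.5171, 0.0348, 0.1895]
tcp_rot: [[0.99, 0.065, -0.125], [0.064, -0.998, -0.009], [-0.125, 0.0, -0.992]]
force: [-0.1, -0.3, -1.8]
opening: 0.191
grasp_force: 30.0
```

```bash
python3 - <<'E'
from h import *
s=read_state();print(s['time_s'],s['position'],s['force'],s['moment'])
E
```

```text
11.1833 [0.51711061 0.03479981 0.18954993] [-0.14310205 -0.25835681 -1.83451803] [ 0.02738575 -0.09409738  0.0355998 ]
```

>>> step_arm(
  steps=[
    [0.0, 0, 0.007, 0, 0, 0, 1],
    [0, 0, 0.01, 0, 0, 0, 1],
    [0, 0, 0.01, 0, 0, 0, 1],
  ],
)

```text
time_s: 11.43
position: [0.5163, 0.0348, 0.1864]
tcp_rot: [[0.99, 0.065, -0.126], [0.064, -0.998, -0.008], [-0.127, 0.0, -0.992]]
force: [0.5, -0.3, -0.9]
opening: 0.193
grasp_force: 30.0
```

```bash
python3 - <<'E'
from h import *
s=read_state();print(s['time_s'],s['position'],s['force'],s['moment'])
E
```

```text
11.4333 [0.51626444 0.03479722 0.18642885] [ 0.51120593 -0.30883063 -0.86545308] [-0.00569688 -0.02138171  0.01374982]
```

Still free; keep lowering until the bridge meets the rim.

>>> step_arm(
  steps=[
    [0.001, 0, 0.006, 0, 0, 0, 1],
    [0.001, 0, 0.01, 0, 0, 0, 1],
    [0.001, 0, 0.01, 0, 0, 0, 1],
  ],
)

```text
time_s: 11.68
position: [0.5165, 0.0348, 0.1841]
tcp_rot: [[0.99, 0.065, -0.125], [0.064, -0.998, -0.009], [-0.126, 0.0, -0.992]]
force: [-0.1, -0.3, 2.3]
opening: 0.194
grasp_force: 30.0
```

>>> step_arm(
  steps=[
    [0.001, 0, 0.006, 0, 0, 0, 1],
    [0.001, 0, 0.01, 0, 0, 0, 1],
    [0.001, 0, 0.01, 0, 0, 0, 1],
  ],
)

```text
time_s: 11.93
position: [0.5179, 0.0348, 0.1833]
tcp_rot: [[0.99, 0.065, -0.122], [0.064, -0.998, -0.009], [-0.122, 0.001, -0.993]]
force: [0.1, 0.6, 13.4]
opening: 0.193
grasp_force: 30.0
```

```bash
python3 - <<'E'
from h import *
s=read_state();print(s['time_s'],s['position'],s['force'],s['moment'])
E
```

```text
11.9333 [0.51792925 0.03479246 0.18326494] [ 0.06724741  0.58137625 13.42667093] [ 0.15745509  0.35690737 -0.02781299]
```

The bridge has met the rim (13 N). I ease off, then open.

>>> step_arm(
  steps=[
    [0, 0, -0.01, 0, 0, 0, 1],
    [0, 0, -0.012, 0, 0, 0, 0.4],
    [0, 0, -0.012, 0, 0, 0, 0.2],
    [0, 0, -0.012, 0, 0, 0, 0],
    [0, 0, -0.012, 0, 0, 0, 0],
    [0, 0, -0.012, 0, 0, 0, 0],
    [0, 0, -0.012, 0, 0, 0, 0],
    [0, 0, -0.012, 0, 0, 0, 0],
  ],
)

```text
time_s: 12.6
position: [0.5163, 0.0348, 0.1839]
tcp_rot: [[0.99, 0.065, -0.127], [0.064, -0.998, -0.008], [-0.127, 0.0, -0.992]]
force: [0.4, 0.2, 0.1]
opening: 0.492
grasp_force: 0.0
```

>>> step_arm(
  steps=[
    [0, 0, -0.05, 0, 0, 0, 0],
    [0, 0, -0.12, 0, 0, 0, 0],
    [0, 0, -0.22, 0, 0, 0, 0],
    [0, 0, -0.34, 0, 0, 0, 0],
    [0, 0, -0.45, 0, 0, 0, 0],
    [0, 0, -0.5, 0, 0, 0, 0],
  ],
)

```text
time_s: 13.1
position: [0.5376, 0.036, 0.3374]
tcp_rot: [[0.991, 0.065, -0.119], [0.064, -0.998, -0.009], [-0.119, 0.002, -0.993]]
force: [0.4, 0.7, -0.0]
opening: 0.498
grasp_force: 0.0
```

```bash
python3 - <<'E'
from h import *
s=read_state();print(s['time_s'],s['position'],s['force'],s['opening'])
c=cap('wrist');save('w9',c);t=cap('side');save('s9',t)
p=proj(c,[.51,.035,.13]).astype(int);print(p)
print('expected px: rim mid',proj(c,[.508,.035,.119]),'grip top',proj(c,[.5165,.035,.191]),'lid top',proj(c,[.655,.04,.29]))
q=proj(t,[.53,.035,.16]).astype(int);print(q)
y0=max(0,min(p[1]-130,400-230));x0=max(0,p[0]-120);print('w off',x0,y0)
a=cv2.resize(c['im'][y0:y0+230,x0:x0+240],None,fx=1.66,fy=1.66,interpolation=cv2.INTER_CUBIC)
b=cv2.resize(t['im'][q[1]-65:q[1]+65,q[0]-80:q[0]+80],None,fx=2.5,fy=2.5,interpolation=cv2.INTER_CUBIC)
o=np.zeros((400,800,3),np.uint8);o[:a.shape[0],:398]=a[:,:398];o[:325,400:800]=b;cv2.imwrite('pics/j9.png',o)
E
```

```text
13.1 [0.53760616 0.03596307 0.33742194] [ 0.36859918  0.74337074 -0.02854142] 0.49788596429986615
[314 183]
expected px: rim mid [314.60967448 181.49364536] grip top [314.91777343 198.92924857] lid top [322.31789076  30.65147921]
[347 187]
w off 194 53
```

View pics/j9.png

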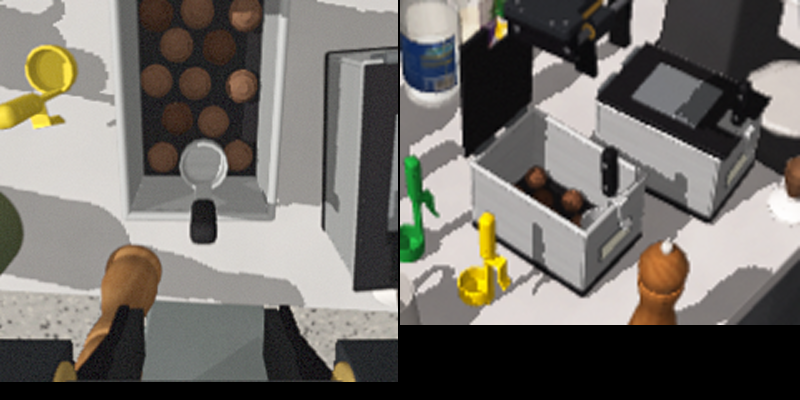

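The picture shows the ladle hung at the middle of the front rim: grip at (203,222) between rim corners (122,215) and (276,215), cup inside at (204,163). In the side crop it is upright on the rim at (610,175), and the lid stands upright behind.

```bash
python3 - <<'E'
from h import *
t=load('top0')
print('blue base',onz(t,352,120,0.0),'cap',[onz(t,364,50,z).round(3) for z in(.2,.25,.3)])
print('oil base',onz(t,307,115,0.0),'cap',[onz(t,304,30,z).round(3) for z in(.25,.3,.35)])
print('small base',onz(t,372,150,0),'cap',onz(t,380,117,.19))
# rough height of the blue cap: triangulated with side (294? 88)
s=load('side0')
print(tri(t,(364,50),s,(276,90)),tri(t,(404,60),s,(294,88)),tri(t,(304,30),s,(240,95)))
# lid top edge from s9: left/right top corners in side crop
q=load('s9');S=lambda u,v:(347-80+(u-400)/2.5,187-65+v/2.5)
w=load('w9');print('side lid corner L',[ (z,ray(q,*S(461,38))[0]) for z in ()])
o,d=ray(q,*S(461,38))
# corner lies in plane y~ bin-left side: bin frame y=+58
c0=np.array([.508+.08*np.cos(.07),.0345+.08*.07]);n=np.array([-np.sin(.07),np.cos(.07)])
k=((c0+n*.058-o[:2])@n)/(d[:2]@n);P=o+k*d;print('lid corner',P,'angle',np.degrees(np.arctan2(P[2]-.1205,(c0+.084*np.array([np.cos(.07),.07])-P[:2])@[np.cos(.07),.07])),np.hypot(P[2]-.1205,.0))
st=read_state();print(st['joint_positions'])
E
```

```text
blue base [ 0.83261699 -0.02803487  0.        ] cap [array([ 0.907, -0.039,  0.2  ]), array([ 0.876, -0.033,  0.25 ]), array([ 0.846, -0.027,  0.3  ])]
oil base [0.84508731 0.08733266 0.        ] cap [array([0.919, 0.087, 0.25 ]), array([0.885, 0.085, 0.3  ]), array([0.852, 0.083, 0.35 ])]
small base [ 0.75276762 -0.07800325  0.        ] cap [ 0.76088765 -0.07117641  0.19      ]
(array([ 0.8601132 , -0.03098415,  0.27299576]), np.float64(0.004147014195999985)) (array([ 0.87203936, -0.11769981,  0.2227362 ]), np.float64(0.0013102476056071125)) (array([0.87602454, 0.0839293 , 0.31299849]), np.float64(0.0012298973639361618))
side lid corner L []
lid corner [0.66291054 0.10350845 0.30565492] angle 88.56459925006973 0.18515491503218223
[-7.31896843 20.97139154 83.51859221 -1.42111036 82.18670769 79.24310975]
```

```bash
python3 - <<'E'
from h import *
R=np.array(read_state()['tcp_rot'])
for p in ([.56,.05,.38],[.715,.086,.38],[.715,.086,.275]): rel(p,R)
E
```

```text
shift [ 0.06  -0.042 -0.154] turn [0. 0. 0.]
shift [ 0.58  -0.128 -0.216] turn [0. 0. 0.]
shift [ 0.621 -0.129  0.131] turn [0. 0. 0.]
```

>>> step_arm(
  steps=[
    [0.03, -0.02, -0.1, 0, 0, 0, 1],
    [0.06, -0.04, -0.16, 0, 0, 0, 1],
    [0.18, -0.07, -0.18, 0, 0, 0, 1],
    [0.3, -0.1, -0.2, 0, 0, 0, 1],
    [0.42, -0.13, -0.21, 0, 0, 0, 1],
    [0.52, -0.13, -0.215, 0, 0, 0, 1],
    [0.58, -0.13, -0.215, 0, 0, 0, 1],
    [0.58, -0.13, -0.215, 0, 0, 0, 1],
  ],
)

```text
time_s: 13.87
position: [0.7153, 0.0868, 0.3694]
tcp_rot: [[0.989, 0.065, -0.131], [0.064, -0.998, -0.008], [-0.131, -0.0, -0.991]]
force: [-0.3, -0.2, -0.6]
opening: 0.025
grasp_force: 0.0
```

```bash
python3 - <<'E'
from h import *
s=read_state();R=np.array(s['tcp_rot']);print(s['time_s'],s['position'],s['opening'],s['force'])
for p in ([.715,.086,.275],): rel(p,R)
E
```

```text
13.8667 [0.71528435 0.08679455 0.36941552] 0.024790926933120145 [-0.31301293 -0.15513537 -0.62043039]
shift [0.04  0.003 0.312] turn [0. 0. 0.]
```

>>> step_arm(
  steps=[
    [0.01, 0, 0.08, 0, 0, 0, 1],
    [0.02, 0, 0.16, 0, 0, 0, 1],
    [0.03, 0, 0.24, 0, 0, 0, 1],
    [0.04, 0, 0.31, 0, 0, 0, 1],
    [0.04, 0, 0.31, 0, 0, 0, 1],
  ],
)

```text
time_s: 14.28
position: [0.7088, 0.0866, 0.274]
tcp_rot: [[0.988, 0.064, -0.141], [0.064, -0.998, -0.008], [-0.141, -0.001, -0.99]]
force: [-1.2, -0.5, -0.9]
opening: 0.009
grasp_force: 0.0
```

```bash
python3 - <<'E'
from h import *
s=read_state();R=np.array(s['tcp_rot']);p0=np.array(s['position']);print(s['time_s'],p0,s['force'])
H=np.array([.668,.1205]);u=np.array([np.cos(.07),np.sin(.07)])
for th,r in [(90,.13),(80,.127),(70,.123),(60,.12),(50,.115),(40,.11),(30,.105),(20,.10),(12,.097),(6,.095),(2,.095),(0,.095),(-2,.095)]:
    a=np.radians(th);x=-r*np.cos(a)+.005*np.sin(a)+.013;z=.1205+r*np.sin(a)+.005*np.cos(a)+.025
    rel([.668+x,.0870+x*.065,z],R,p0,R)
E
```

```text
14.2833 [0.70883713 0.08659778 0.27397815] [-1.24466075 -0.50645998 -0.91967568]
shift [-0.076 -0.01   0.006] turn [0. 0. 0.]
shift [-0.147 -0.01   0.029] turn [0. 0. 0.]
shift [-0.21  -0.01   0.068] turn [0. 0. 0.]
shift [-0.265 -0.01   0.112] turn [0. 0. 0.]
shift [-0.306 -0.01   0.169] turn [0. 0. 0.]
shift [-0.334 -0.01   0.229] turn [0. 0. 0.]
shift [-0.35  -0.01   0.291] turn [0. 0. 0.]
shift [-0.354 -0.01   0.352] turn [0. 0. 0.]
shift [-0.353 -0.01   0.399] turn [0. 0. 0.]
shift [-0.349 -0.01   0.432] turn [0. 0. 0.]
shift [-0.348 -0.01   0.454] turn [0. 0. 0.]
shift [-0.347 -0.01   0.465] turn [0. 0. 0.]
shift [-0.346 -0.01   0.476] turn [0. 0. 0.]
```

>>> step_arm(
  steps=[
    [-0.076, -0.01, 0.006, 0, 0, 0, 1],
    [-0.147, -0.01, 0.029, 0, 0, 0, 1],
    [-0.21, -0.01, 0.068, 0, 0, 0, 1],
    [-0.265, -0.01, 0.112, 0, 0, 0, 1],
    [-0.306, -0.01, 0.169, 0, 0, 0, 1],
    [-0.334, -0.01, 0.229, 0, 0, 0, 1],
    [-0.35, -0.01, 0.291, 0, 0, 0, 1],
    [-0.354, -0.01, 0.33, 0, 0, 0, 1],
  ],
)

```text
time_s: 14.95
position: [0.5932, 0.082, 0.1964]
tcp_rot: [[0.99, 0.065, -0.129], [0.064, -0.998, -0.009], [-0.129, 0.0, -0.992]]
force: [-0.3, 0.7, 1.7]
opening: 0.001
grasp_force: 0.7
```

```bash
python3 - <<'E'
from h import *
s=read_state();R=np.array(s['tcp_rot']);p0=np.array(s['position']);print(s['time_s'],p0,s['force'],s['moment'])
for z in (.17,.16,.152,.149): rel([.590,.082,z],R,p0,R)
E
```

```text
14.95 [0.59315896 0.08201023 0.19640403] [-0.262243    0.68000378  1.71661496] [0.03933659 0.0121269  0.00539569]
shift [ 0.001 -0.001  0.089] turn [0. 0. 0.]
shift [ 0.005 -0.001  0.122] turn [0. 0. 0.]
shift [ 0.009 -0.001  0.148] turn [0. 0. 0.]
shift [ 0.01  -0.001  0.158] turn [0. 0. 0.]
```

Force of about 2 N up means the finger is on the lid. Continue down.

>>> step_arm(
  steps=[
    [0, 0, 0.04, 0, 0, 0, 1],
    [0.001, 0, 0.08, 0, 0, 0, 1],
    [0.004, 0, 0.11, 0, 0, 0, 1],
    [0.006, 0, 0.13, 0, 0, 0, 1],
    [0.006, 0, 0.13, 0, 0, 0, 1],
  ],
)

```text
time_s: 15.37
position: [0.5916, 0.0818, 0.1567]
tcp_rot: [[0.99, 0.065, -0.128], [0.064, -0.998, -0.008], [-0.129, 0.0, -0.992]]
force: [-0.4, -0.8, 0.5]
opening: -0.001
grasp_force: 0.0
```

>>> step_arm(
  steps=[
    [0.001, 0, 0.01, 0, 0, 0, 1],
    [0.003, 0, 0.02, 0, 0, 0, 1],
    [0.003, 0, 0.02, 0, 0, 0, 1],
  ],
)

```text
time_s: 15.62
position: [0.5928, 0.0818, 0.1518]
tcp_rot: [[0.99, 0.065, -0.126], [0.064, -0.998, -0.009], [-0.126, 0.0, -0.992]]
force: [-1.4, -0.4, 3.0]
opening: 0.002
grasp_force: 0.8
```

```bash
python3 - <<'E'
from h import *
s=read_state();R=np.array(s['tcp_rot']);p0=np.array(s['position']);print(s['time_s'],p0,s['force'],s['moment'])
E
```

```text
15.6167 [0.59278222 0.08181796 0.15180841] [-1.35530033 -0.43366402  2.95949285] [0.00605731 0.08906755 0.01658991]
```

>>> step_arm(
  steps=[
    [0, 0, 0.006, 0, 0, 0, 1],
    [0, 0, 0.01, 0, 0, 0, 1],
    [0, 0, 0.01, 0, 0, 0, 1],
    [0, 0, 0.01, 0, 0, 0, 1],
  ],
)

```text
time_s: 15.95
position: [0.5928, 0.0818, 0.1513]
tcp_rot: [[0.99, 0.065, -0.124], [0.064, -0.998, -0.009], [-0.125, 0.001, -0.992]]
force: [-3.2, -0.3, 13.3]
opening: 0.004
grasp_force: 7.0
```

Rigid stop at the height of the shut lid. Now retreat and check.

>>> step_arm(
  steps=[
    [0, 0, -0.03, 0, 0, 0, 1],
    [0, 0, -0.1, 0, 0, 0, 1],
    [0, 0, -0.2, 0, 0, 0, 1],
    [0, 0, -0.32, 0, 0, 0, 1],
    [0, 0, -0.45, 0, 0, 0, 1],
    [0, 0, -0.55, 0, 0, 0, 1],
    [0, 0, -0.55, 0, 0, 0, 1],
  ],
)

```text
time_s: 16.53
position: [0.6177, 0.0832, 0.32]
tcp_rot: [[0.992, 0.065, -0.11], [0.064, -0.998, -0.009], [-0.11, 0.002, -0.994]]
force: [1.1, -0.3, 0.7]
opening: 0.007
grasp_force: 0.0
```

```bash
python3 - <<'E'
from h import *
s=read_state();print(s['time_s'],s['position'],s['force'])
c=cap('wrist');save('w10',c);t=cap('side');save('s10',t)
g=cv2.cvtColor(c['im'],cv2.COLOR_BGR2GRAY)
# lid notch: shut model points predicted vs dark mask
u=np.array([np.cos(.07),np.sin(.07)]);n=np.array([-u[1],u[0]]);H=np.array([.508,.0345])+.164*u
def L(r,y,z=.1255): return np.append(H-u*r+n*y,z)
names={'cornerL':(172,58),'notchFL':(172,17),'notchBL':(138,17),'notchBR':(138,-17),'notchFR':(172,-17),'cornerR':(172,-58)}
for k,v in names.items(): print(k,proj(c,L(v[0]/1e3,v[1]/1e3)).round(0),'side',proj(t,L(v[0]/1e3,v[1]/1e3)).round(0))
for y in (40,0,-40): # dark profile along the lid's length
    print(y,[(r,int(g[tuple(np.clip(proj(c,L(r/1e3,y/1e3))[::-1].round().astype(int),0,[399,639]))])) for r in range(100,200,5)])
print('across r=160',[(y,int(g[tuple(proj(c,L(.160,y/1e3))[::-1].round().astype(int))])) for y in range(-64,65,4)])
gt=proj(c,np.append(H-u*.1555,.191));print('griptop px',gt)
# jug: compare side views before/after around the jug
a=load('side0')['im'].astype(int)[215:275,235:285];b=t['im'].astype(int)[215:275,235:285];print('jug diff rows',[int(abs(a-b)[i].mean()) for i in range(0,60,4)])
for nm,(x,y,w,h) in dict(mill=(355,215,30,55),can=(295,255,42,55),tamper=(412,182,25,30),bottle=(302,115,18,50)).items():
    print(nm,abs(load('side0')['im'].astype(int)[y:y+h,x:x+w]-t['im'][y:y+h,x:x+w].astype(int)).mean())
E
```

```text
16.5333 [0.6177282  0.08323368 0.31996616] [ 1.1077718  -0.26192492  0.65914684]
cornerL [303. 256.] side [342. 214.]
notchFL [334. 256.] side [352. 205.]
notchBL [335. 233.] side [341. 199.]
notchBR [362. 233.] side [349. 192.]
notchFR [361. 256.] side [359. 197.]
cornerR [392. 256.] side [367. 188.]
40 [(100, 46), (105, 31), (110, 38), (115, 39), (120, 47), (125, 41), (130, 41), (135, 39), (140, 45), (145, 38), (150, 38), (155, 41), (160, 40), (165, 28), (170, 29), (175, 55), (180, 64), (185, 67), (190, 70), (195, 101)]
0 [(100, 145), (105, 144), (110, 141), (115, 146), (120, 146), (125, 40), (130, 37), (135, 45), (140, 83), (145, 123), (150, 84), (155, 32), (160, 31), (165, 32), (170, 39), (175, 39), (180, 34), (185, 32), (190, 40), (195, 32)]
-40 [(100, 34), (105, 43), (110, 45), (115, 44), (120, 41), (125, 45), (130, 49), (135, 44), (140, 43), (145, 44), (150, 48), (155, 20), (160, 29), (165, 33), (170, 37), (175, 40), (180, 37), (185, 30), (190, 45), (195, 36)]
across r=160 [(-64, 211), (-60, 210), (-56, 219), (-52, 19), (-48, 30), (-44, 29), (-40, 29), (-36, 17), (-32, 38), (-28, 22), (-24, 27), (-20, 31), (-16, 36), (-12, 79), (-8, 15), (-4, 29), (0, 31), (4, 15), (8, 205), (12, 200), (16, 141), (20, 10), (24, 21), (28, 25), (32, 35), (36, 41), (40, 40), (44, 33), (48, 42), (52, 18), (56, 2), (60, 33), (64, 128)]
griptop px [354.05821103 277.99452629]
jug diff rows [13, 13, 29, 41, 36, 36, 23, 15, 15, 14, 13, 14, 14, 15, 16]
mill 13.90020202020202
can 10.616738816738817
tamper 67.1391111111111
bottle 59.994814814814816
```

```bash
python3 - <<'E'
from h import *
a=load('s9')['im'];t=cap('side');b=t['im']
for n,i in(('before',a),('after',b)):
    g=cv2.cvtColor(i,cv2.COLOR_BGR2GRAY)
    for r in (182,190,196): print(n,r,[int(x) for x in g[r,342:362]])
i0=load('side0')['im']
for n,(x,y,w,h) in dict(jug=(248,232,28,32),mill=(360,220,22,45),tamper=(416,186,16,22)).items():
    r=cv2.matchTemplate(b[y-12:y+h+12,x-12:x+w+12],i0[y:y+h,x:x+w],cv2.TM_CCOEFF_NORMED);_,m,_,l=cv2.minMaxLoc(r);print(n,round(m,2),l[0]-12,l[1]-12)
d=cap('top')['im'];e=load('top0')['im']
for n,(x,y,w,h) in dict(bottle=(362,112,26,42),tamper=(405,278,30,28),canister=(196,252,54,48)).items():
    r=cv2.matchTemplate(d[y-12:y+h+12,x-12:x+w+12],e[y:y+h,x:x+w],cv2.TM_CCOEFF_NORMED);_,m,_,l=cv2.minMaxLoc(r);print(n,round(m,2),l[0]-12,l[1]-12)
E
```

```text
before 182 [174, 175, 173, 176, 183, 213, 73, 26, 25, 25, 24, 33, 80, 123, 175, 174, 174, 175, 174, 174]
before 190 [177, 176, 176, 175, 170, 88, 23, 22, 23, 20, 15, 22, 94, 174, 174, 174, 173, 171, 183, 114]
before 196 [174, 173, 172, 173, 172, 130, 53, 81, 21, 21, 14, 23, 96, 174, 175, 174, 153, 122, 174, 154]
after 182 [59, 24, 25, 23, 24, 24, 24, 24, 25, 25, 22, 31, 59, 78, 93, 94, 114, 119, 168, 168]
after 190 [117, 121, 67, 25, 24, 21, 22, 23, 20, 17, 14, 13, 17, 23, 25, 24, 18, 15, 14, 14]
after 196 [25, 24, 25, 25, 33, 61, 49, 78, 22, 17, 14, 13, 13, 14, 12, 14, 22, 24, 25, 21]
jug 0.61 0 0
mill 0.94 0 0
tamper 0.68 -8 -2
bottle 0.95 0 0
tamper 1.0 0 0
canister 0.52 9 10
```

```bash
python3 -c "
from rig import *
print(hand_in())"
```

```text
the job is handed in; nothing more can be done
None
```

The ladle hangs over the middle of the open bin's front rim with its cup inside, the lid is pushed shut round it, and the job is handed in; no verdict came back, and the arm partly hid the jug and canister in my last position check.

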